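# Weigh the gas canister on the spring scale and stand it in the right holder

## Task

Take the spring scale out of its fork rest, hook the gas canister by its wire bail and lift it gently where it stands, never past the scale's 1 kg full mark, until it just hangs clear of the bench (15 mm at most), and keep it still there for about a second to read its weight. If it weighs 600 g or more, lower it into the blue ring holder, if less, into the red one, so that it sits flat on the holder's floor, then hang the scale back in its fork rest and let go. Handle the canister only with the scale's hook, do not drop it, tip it or press down hard on it, and leave the other things on the bench where they are.

Things in the scene. Friction and masses are not known exactly. Their poses are not given: they have to be found in the camera images.
- scale: tubular spring hand scale, 140 g, hanging upright in the fork rest. Origin: centre of the underside of its round collar (46 mm across, 6 mm thick), z up. Below the collar a clear tube, 24 mm in diameter, 54 mm long, shows a red disc that sinks with load; under it a sprung rod with a steel hook in the scale's x-z plane, mouth open to its +x
- scale_grip (a point): centre of the scale's yellow square grip sleeve, 30 mm above the scale's origin, axes as the scale's: 28 x 28 mm, flats facing x and y, from 6 to 52 mm above the origin (steel stub to 55 mm); to be gripped from above by either pair of flats
- hook_seat (a point): top of the hook's 6 mm wire at its lowest point, on the scale axis, 102 mm below the scale's origin when unloaded (underside at 108 mm); it moves down as the spring stretches; axes as the scale's. A hung bar has its centre 3 mm above this
- hook_point (a point): top of the hook's point, 14 mm to the scale's +x from its axis, 85 mm below the scale's origin unloaded. On the far side the shank runs 11 mm to -x. A 6 mm bar comes in from +x with its centre 3 to 16 mm above this point, until it meets the shank; then the hook is raised
- scale_hook (a joint): stretch of the scale's spring in m: 0 with an empty hook, growing as the hook is pulled down, 200 N/m (0.0294 = 600 g; full mark 1 kg = 0.049; stop at 0.058). Rigid when pushed up at 0. Lightly damped: it bounces if pulled quickly. It reads rightly when the scale is upright and still
- canister: small upright aluminium gas canister with a green band, 0.3 to 0.9 kg, unknown. Origin: centre of its underside; body 68 mm in diameter, shoulder to 73 mm height, brass valve on the axis to 86 mm; an upright arched bail of 6 mm steel wire stands in its y-z plane, legs at y +-28 mm. The hook goes under the arch along the canister's x, from either side
- bail_top (a point): centre of the bail wire at the top of its arch, on the canister's axis 131 mm above its underside (wire underside at 128 mm); axes as the canister's
- ring_blue: blue round holder fixed to the bench, 94 mm across at the foot and 104 mm at the lip, 20 mm high. Origin: centre of its underside. Its floor is 8 mm above the bench; the well is 74 mm wide for the lowest 4 mm above the floor, then flares to 84 mm at the lip (canister 68 mm)
- ring_red: red round holder, the same size and shape as the blue one; the two are found in either place
- rest: fork rest fixed to the bench, foot 130 x 100 x 10 mm, post at its +x side 135 mm high. Origin: underside below the seat. Two level prongs along its x, 32 mm apart inside, 52 mm over all, open to its -x, tops 135 mm up, with 4 mm high lips 28 to 32 mm before and behind the seat: raise the scale 5 mm or more, then draw it to -x until clear
- fork_seat (a point): point between the prongs at their top, 135 mm above the bench, where the origin of the scale rests (play about 4 mm each way); axes as the rest's
- vial_rack: white vial block 75 x 145 mm, 46 mm high with amber vials; leave alone; origin centre of underside
- amber_bottle: amber bottle 60 mm across, 125 mm high; leave alone; origin centre of underside
- beaker: glass beaker 60 mm across, 75 mm high; leave alone; origin centre of underside
- septa_box: cardboard box 62 x 85 x 30 mm; leave alone; origin centre of underside
- wrench: wrench lying flat; leave alone; origin at its middle, underside
- jar: clear jar with blue lid, 48 mm across, 60 mm high; leave alone; origin centre of underside

How it is judged:
By the outcome, as a careful person would: the job done as asked, in the order asked, and still so for the second after the job is handed in, with the robot touching nothing.
It also fails if it takes over 72 s, if anything falls off the work surface, if the arm or the gripper's body presses on something with over 40 N, if the wrist force passes 120 N, or if a joint passes its speed limit or range.

## Robot

A 7-joint arm with a two-finger parallel gripper is mounted at the origin on the work surface. World frame = base frame: x ahead of the robot, y to its left, z up, the work surface at z = 0. Lengths are in m, angles in rad, forces in N, time in s.
With the tool pointing down it reaches from about 0.4 to 0.85 m from the base axis. Payload 10.4 kg.
Tool frame: the origin (TCP) lies midway between the tips of the shut fingers; the grasp point (between the pads) lies 19 mm behind it; z points along the fingers, y is the line along which they close (so a half turn about z gives the same grasp; the last joint's range is limited). The gripper opens to 85 mm and grips with 20 to 120 N. Pads are 22 mm wide; open, the fingers measure 114 mm over their backs; the gripper's body (76 mm by 85 mm) begins 54 mm behind the grasp point. The pads swing forward as they close: fully open they stand 13 mm farther back than shut.
Start: joints at [1.078, 0.332, -0.065, 1.46, 0.022, 1.35, -0.088], TCP at [0.283, -0.557, 0.231] pointing down, gripper open.
Joint ranges: [-2.6, 2.6], [-0.5, 2.12], [-1.47, 1.34], [0.16, 2.42], [-1.27, 4.41], [0.06, 2.06], [-2.6, 2.6]. Speed limits (rad/s): [2.22, 2.22, 2.79, 2.79, 3.14, 3.14, 3.14].

## Interface

Orientations are given as a 3x3 rotation matrix whose columns are the frame's x, y, z axes.
In Python, from workcell import get_state, capture, close_job gives the robot as it stands. The module is installed in compiled form; this text tells all that it offers.
- The arm moves only by the tool servo_tool, never from a script. Its argument "motion" is a list of rows, each a list of 3 entries, a list of its own where there are three numbers: the shift along the tool's x, y, z in cm, then the turn, a rotation vector about the tool's x, y, z in rad, then the opening, from -1 (shut) to 1 (fully open). In form: [[[tx, ty, tz], [ax, ay, az], gripper], ...]. A call has 1 to 12 rows; each row shifts and turns the commanded pose from where the row before left it, along the tool's axes as they then stand; what a row does not reach is not made up. A row lasts 1/12 s, in which the tool goes at most 41.7 mm and 7.16 degrees, less where a joint would pass 70% of its speed; a pose out of reach is approached as far as the arm can. A call is refused whole if a number of a shift passes 4.17 or a number of a turn 0.125, either way. A call with a gripper value outside its range is refused whole. The fingers move at their own pace and stop on an object; "grip_force" is the grip in N (left out, the last holds). Time passes only in rows, so rows that do not move let the fingers close. It gives the time, the measured TCP pose, the force, the opening and the grip force at its end, in the units of the state.
- get_state(): the state, without advancing time (a new reading comes with each control period).
- capture(name): name is "side" or "top" or "wrist"; returns a dict with "frame" (384x512x3 uint8, red, green, blue), "range_z" (384x512 float32, m along the optical axis (not along the pixel's ray), 0 where there is no reading), "vertical_fov" (degrees; the focal length in pixels is half the picture's height over the tangent of half this angle, whatever the lens; pixels are square), "cx", "cy" (the principal point, pixels), "k1" (the pictures are not rectified: a ray, as slopes to the right and down, at radius r is drawn at 1 + k1 r^2 times it, then the intrinsics apply), "R" (3x3) and "t" (3): a world point X has camera coordinates R X + t; the wrist camera has in their place "hand_eye" (4x4, takes a point from camera to tool coordinates, whose origin is the TCP and whose axes are the flange's). Camera axes: x right, y down, z forward; pixel columns grow to the right and rows downward; lengths in m; the calibration is good to about 2 mm. A picture is of the moment at which its call begins: read the wrist's pose just before it.
- close_job(): hands the job in; it is judged then, once.
The state is a dict: "clock": time; "joints": joint angles; "qvel": joint speeds; "effort": joint torques, N m; "ee_pos": TCP position; "tcp_rot": TCP orientation; "ft_force": force on the tool from outside, world axes, zero at the start; "moment": the same for the moment, N m; "width": finger opening in m; "grasp_force": force on a finger pad.
Only numpy, scipy, OpenCV 4.12 (cv2) and the standard library are available. Lean on these libraries where they do the work, as an engineer would, in place of code of your own. Each camera call takes 0.05 s, during which the arm holds its last target. There are 200 camera calls.

## Working session

There is one attempt and no reset: what is moved stays moved. The work goes in short steps, Python scripts to look and compute and a tool call to move; the robot and the scene stay as the last step left them, time stands still between calls to the robot, and variables do not carry over. Pictures are saved under pics/ and viewed, at most 12 in all, crops included, and the job is handed in when it is done.

Besides the shell and the picture viewer there is one more tool, called after "Emit:" by a JSON object that holds its "fn" and its "kwargs". servo_tool: Moves the arm, as the interface text tells. Its arguments: {"type":"object","properties":{"motion":{"type":"array"},"grip_force":{"type":"number"}},"required":["motion"]}

```bash
mkdir -p pics; ls; cat > h.py <<'E'
import numpy as np, cv2, pickle
from workcell import get_state, capture
def cap(n):
    s=get_state(); c=capture(n); c['f']=192/np.tan(np.radians(c['vertical_fov'])/2)
    if n=='wrist':
        H=np.array(c['hand_eye']); Rt=np.array(s['tcp_rot']); 
        c['Rw']=Rt@H[:3,:3]; c['o']=Rt@H[:3,3]+np.array(s['ee_pos'])
    else:
        R=np.array(c['R']); c['Rw']=R.T; c['o']=-R.T@np.array(c['t'])
    return c
def slopes(c,uv):
    K=np.array([[c['f'],0,c['cx']],[0,c['f'],c['cy']],[0,0,1.]])
    return cv2.undistortPoints(np.array(uv,float).reshape(-1,1,2),K,np.array([c['k1'],0,0,0.]))[:,0]
def ray(c,uv):
    s=slopes(c,uv); return np.c_[s,np.ones(len(s))]@c['Rw'].T
def plane(c,uv,z):
    d=ray(c,uv); return c['o']+d*((z-c['o'][2])/d[:,2])[:,None]
def cloud(c):
    v,u=np.mgrid[:384,:512]; d=ray(c,np.c_[u.ravel(),v.ravel()])
    P=c['o']+d*c['range_z'].reshape(-1,1); P[c['range_z'].ravel()==0]=np.nan
    return P.reshape(384,512,3)
def save(c,n,box=None,k=1):
    f=c['frame'][:,:,::-1]
    if box: f=f[box[1]:box[3],box[0]:box[2]]
    cv2.imwrite('pics/'+n,cv2.resize(f,None,fx=k,fy=k,interpolation=cv2.INTER_CUBIC))
E
python3 - <<'E'
from h import *
s=get_state(); print({k:np.round(v,3).tolist() for k,v in s.items()})
for n in ('top','side'):
    c=cap(n); save(c,n+'.png'); pickle.dump(c,open(n+'.pkl','wb')); print(n,c['o'],c['Rw'].tolist(),c['f'],c['k1'])
E
```

```text
pics
{'clock': 0.0, 'joints': [1.078, 0.333, -0.065, 1.461, 0.022, 1.35, -0.088], 'qvel': [0.001, -0.001, -0.0, 0.001, -0.0, 0.0, 0.002], 'effort': [-0.001, -62.545, 0.049, -39.16, 0.016, 0.01, -0.0], 'ee_pos': [0.283, -0.557, 0.231], 'tcp_rot': [[0.892, 0.453, -0.001], [0.453, -0.892, 0.001], [-0.0, -0.001, -1.0]], 'ft_force': [0.447, -0.414, 0.497], 'moment': [-0.016, -0.018, -0.019], 'grasp_force': 0.0, 'width': 0.085}
top [ 0.32778378 -0.03912186  1.16578666] [[-0.04353164362382944, -0.973147374632571, 0.22602916459860303], [-0.9990447869977528, 0.043265204612389946, -0.006134789520657396], [-0.003809143738774965, -0.22608031607281184, -0.9741012170757178]] 420.3702672265689 -0.15513639072336644
side [0.23069107 0.80782391 0.78080563] [[-0.9368494923836528, -0.21114771006496671, 0.27880041813959494], [-0.34967354781150517, 0.5508446344266649, -0.7578249129477527], [0.006437280590994219, -0.8074570163529912, -0.5898912850355719]] 392.3884639888714 -0.07011082565661542
```

View pics/top.png

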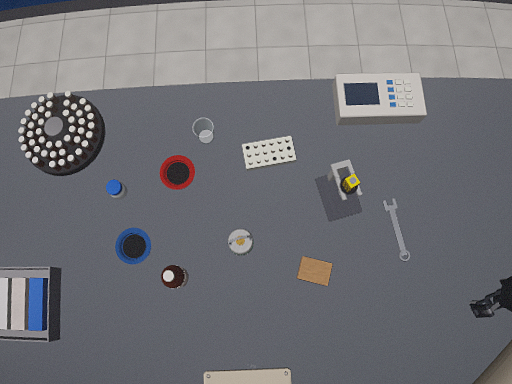

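View pics/side.png

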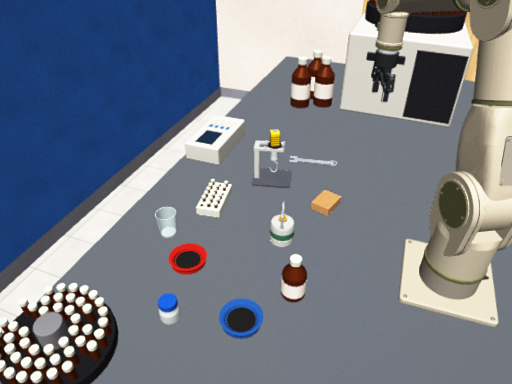

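Top view shows the scale in the fork at about (350,183), post uphill (+x) at (343,167), canister (240,242), red ring (177,172), blue ring (133,245). The side view shows the same: scale (275,140), canister (282,228), hook under the fork at (274,168).

```bash
python3 - <<'E'
from h import *
T=pickle.load(open('top.pkl','rb'));S=pickle.load(open('side.pkl','rb'))
a=cv2.resize(T['frame'][155:225,310:410],None,fx=4,fy=4,interpolation=cv2.INTER_CUBIC)
b=cv2.resize(T['frame'][222:262,215:265],None,fx=8,fy=8,interpolation=cv2.INTER_CUBIC)
c=cv2.resize(S['frame'][125:190,245:325],None,fx=5,fy=4.4,interpolation=cv2.INTER_CUBIC)[:286]
d=cv2.resize(S['frame'][195:250,260:310],None,fx=5.2,fy=5.2,interpolation=cv2.INTER_CUBIC)[:286]
W=np.zeros((600,800,3),np.uint8)
for im,(x,y) in((a,(0,0)),(b[:,:390],(405,0)),(c,(0,310)),(d,(410,310))):
    im=im[:600-y,:800-x]; W[y:y+im.shape[0],x:x+im.shape[1]]=im
cv2.imwrite('pics/crops.png',W[:,:,::-1])
def inter(c1,p1,c2,p2):
    d1=ray(c1,[p1])[0];d2=ray(c2,[p2])[0]
    A=np.c_[d1,-d2];s=np.linalg.lstsq(A,c2['o']-c1['o'],rcond=None)[0]
    q1=c1['o']+s[0]*d1;q2=c2['o']+s[1]*d2
    return (q1+q2)/2,np.linalg.norm(q1-q2)
for n,c in(('top',T),('side',S)):
    h=cv2.cvtColor(c['frame'],cv2.COLOR_RGB2HSV).astype(int);P=cloud(c)
    H,Sa,V=h[...,0],h[...,1],h[...,2]
    for k,m,z in(('red',((H<6)|(H>174))&(Sa>150)&(V>80),.02),('blue',(H>105)&(H<120)&(Sa>150)&(V>60),.02),('yellow',(H>22)&(H<34)&(Sa>150)&(V>120),.187),('green',(H>40)&(H<95)&(Sa>90)&(V>30),.03)):
        nl,lab,st,ce=cv2.connectedComponentsWithStats(m.astype(np.uint8))
        for i in range(1,nl):
            if st[i,4]<25: continue
            p=P[lab==i]; cn=max(cv2.findContours((lab==i).astype(np.uint8),0,2)[0],key=len)
            print(n,k,st[i],np.nanmedian(p,0).round(3),'zpct',np.nanpercentile(p[:,2],[5,95]).round(3),
              'ctr@z',plane(c,[ (lambda q:(q[0][0],q[0][1]))(cv2.fitEllipse(cn) if len(cn)>5 else ((0,0),))],z)[0].round(4))
E
```

```text
top red [160 155  35  35 528] [0.666 0.185 0.018] zpct [0.007 0.023] ctr@z [0.6604 0.1803 0.02  ]
top blue [  0   0  69  11 284] [ 1.865  1.208 -0.634] zpct [-0.658 -0.589] ctr@z [1.3087 0.7435 0.02  ]
top blue [106 180  15  15 181] [0.614 0.351 0.06 ] zpct [0.056 0.064] ctr@z [0.625  0.3656 0.02  ]
top blue [115 228  36  36 529] [0.455 0.31  0.019] zpct [0.007 0.023] ctr@z [0.4548 0.3048 0.02  ]
top blue [ 28 278  16  53 728] [0.299 0.556 0.082] zpct [0.078 0.085] ctr@z [0.305  0.5891 0.02  ]
top yellow [344 174  16  15  91] [ 0.57  -0.272  0.186] zpct [0.18  0.188] ctr@z [ 0.5708 -0.2748  0.187 ]
side red [169 244  38  31 594] [0.663 0.176 0.018] zpct [0.007 0.023] ctr@z [0.6593 0.1834 0.02  ]
side blue [    0     0   219   272 39090] [ 1.865 -0.771 -0.11 ] zpct [-0.598  0.366] ctr@z [ 0.9705 -3.4106  0.02  ]
side blue [198 132  22  11 137] [ 0.858 -0.356  0.073] zpct [0.071 0.076] ctr@z [ 0.9021 -0.4431  0.02  ]
side blue [158 293  19  19 289] [0.613 0.354 0.061] zpct [0.051 0.063] ctr@z [0.6349 0.3284 0.02  ]
side blue [219 299  44  39 814] [0.458 0.298 0.019] zpct [0.007 0.023] ctr@z [0.4545 0.3062 0.02  ]
side yellow [270 130  10  16 120] [ 0.571 -0.268  0.17 ] zpct [0.143 0.189] ctr@z [ 0.5637 -0.244   0.187 ]
side green [271 232  23   9  80] [0.443 0.033 0.036] zpct [0.028 0.042] ctr@z [ 0.4601 -0.012   0.03  ]
```

View pics/crops.png

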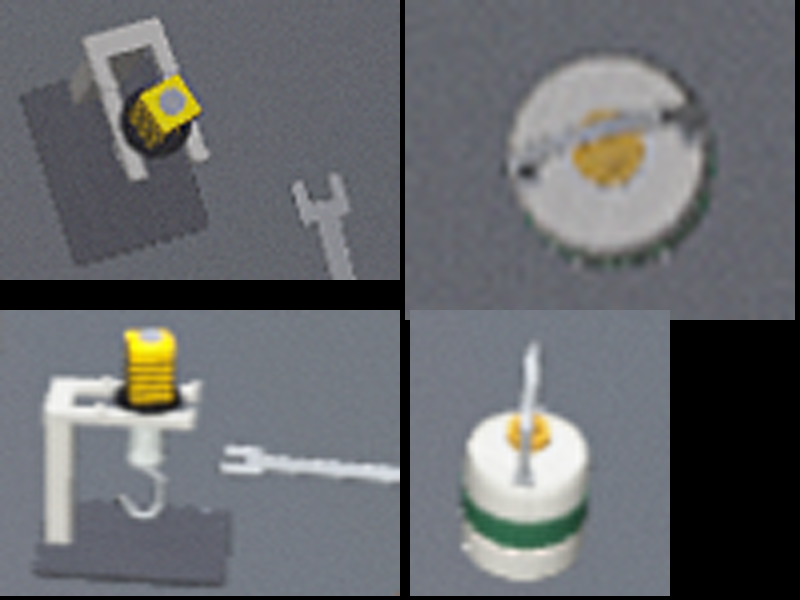

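Crops show the rest's prongs open toward the robot (yaw about 18°), the yellow grip turned about 36°, the hook mouth open towards the left in the side view (world +x), and the bail running from upper right to lower left (canister x about 20°).

```bash
cat >> h.py <<'E'
def go(p,ang=None,n=None):
    """report tool-frame shift (cm) and az to reach world p with tool-y at angle ang (deg, mod 180)"""
    s=get_state(); R=np.array(s['tcp_rot']); d=np.array(p)-s['ee_pos']; t=R.T@d*100
    ya=np.degrees(np.arctan2(R[1,1],R[0,1])); print('t',s['clock'],'pos',np.round(s['ee_pos'],4),'toolz',R[:,2].round(4),'ya',round(ya,2),'shift cm',t.round(2),'|d|',round(np.linalg.norm(t),1))
    if ang is not None:
        w=(ang-ya+90)%180-90; print('world turn deg',round(w,2),'az total',round(-np.radians(w),4))
E
python3 - <<'E'
from h import *
T=pickle.load(open('top.pkl','rb'));S=pickle.load(open('side.pkl','rb'))
c=cap('wrist'); print(np.round(c['hand_eye'],4).tolist(),c['f'],c['k1'])
P=cloud(T)
for n,b in(('bottle',(155,262,190,292)),('can',(222,225,258,260)),('beaker',(190,115,218,148)),('rack',(240,132,300,172)),('rest',(310,155,370,225))):
    q=P[b[1]:b[3],b[0]:b[2]].reshape(-1,3); q=q[q[:,2]>.035]
    print(n,q.min(0).round(3),q.max(0).round(3),q.mean(0).round(3))
# foot corners of rest at z=.01
f=plane(T,[(310+20/4,155+93/4),(310+75/4,155+265/4),(310+208/4,155+230/4)],.01);print(f.round(4))
print('bail feet',plane(T,[(215+(525-405)/8,222+170/8),(215+(672-405)/8,222+115/8)],.073).round(4))
go([.44,-.33,.33],-54)
E
```

```text
[[-0.0001, -0.9594, -0.2819, 0.0719], [1.0, -0.0002, 0.0002, -0.0016], [-0.0003, -0.2819, 0.9594, -0.1434], [0.0, 0.0, 0.0, 1.0]] 311.7057441572637 0.024928979868205626
bottle [0.338 0.152 0.036] [0.395 0.212 0.13 ] [0.365 0.176 0.092]
can [ 0.419 -0.029  0.039] [0.484 0.037 0.134] [0.449 0.004 0.075]
beaker [0.741 0.069 0.035] [0.802 0.129 0.079] [0.773 0.099 0.06 ]
rack [ 0.668 -0.148  0.035] [ 0.742 -0.022  0.051] [ 0.705 -0.082  0.044]
rest [ 0.534 -0.309  0.037] [ 0.642 -0.235  0.193] [ 0.587 -0.268  0.141]
[[ 0.6265 -0.2122  0.01  ]
 [ 0.5011 -0.2416  0.01  ]
 [ 0.5213 -0.3381  0.01  ]]
bail feet [[ 0.4455  0.0312  0.073 ]
 [ 0.4615 -0.0173  0.073 ]]
t 0.15 pos [ 0.2828 -0.5571  0.2307] toolz [-5.e-04  9.e-04 -1.e+00] ya -63.08 shift cm [ 24.29 -13.14  -9.91] |d| 29.3
world turn deg 9.08 az total -0.1585
```

Emit:
{"fn": "servo_tool", "kwargs": {"motion": [[[2,-0.6,-0.6],[0,0,-0.013],1],[[3.2,-1,-0.6],[0,0,-0.013],1],[[3.2,-1,-0.6],[0,0,-0.013],1],[[3.2,-1,-0.6],[0,0,-0.013],1],[[3.2,-1,-0.6],[0,0,-0.013],1],[[3.2,-1,-0.6],[0,0,-0.013],1],[[3.2,-1,-0.6],[0,0,-0.013],1],[[3.2,-1,-0.6],[0,0,-0.013],1],[[3.2,-1,-0.6],[0,0,-0.013],1],[[3.2,-1,-0.6],[0,0,-0.013],1],[[3.2,-1,-0.6],[0,0,-0.013],1],[[2,-0.6,-0.6],[0,0,-0.013],1]]}}

```text
clock: 1.15
ee_pos: [0.5357, -0.2718, 0.3036]
tcp_rot: [[0.808, 0.59, 0.0], [0.59, -0.808, 0.001], [0.001, -0.001, -1.0]]
ft_force: [-0.3, 0.4, -0.9]
width: 0.0855
grasp_force: 0.0
```

Emit:
{"fn": "servo_tool", "kwargs": {"motion": [[[0,0,0],[0,0,0],1],[[0,0,0],[0,0,0],1],[[0,0,0],[0,0,0],1]]}}

```text
clock: 1.4
ee_pos: [0.5331, -0.2766, 0.303]
tcp_rot: [[0.811, 0.585, -0.001], [0.585, -0.811, -0.0], [-0.001, -0.0, -1.0]]
ft_force: [0.1, -0.2, -0.4]
width: 0.0858
grasp_force: 0.0
```

```bash
python3 - <<'E'
from h import *
go([.571,-.273,.30],-54)
c=cap('wrist'); save(c,'w1.png'); pickle.dump(c,open('w1.pkl','wb')); P=cloud(c)
h=cv2.cvtColor(c['frame'],cv2.COLOR_RGB2HSV).astype(int)
m=(h[...,0]>20)&(h[...,0]<36)&(h[...,1]>120)&(h[...,2]>90)
q=P[m]; print('top z',np.nanpercentile(q[:,2],[50,90,97]))
t=m&(P[...,2]>.182)
nl,lab,st,ce=cv2.connectedComponentsWithStats(t.astype(np.uint8)); i=1+st[1:,4].argmax()
pts=P[lab==i][:,:2]; r=cv2.minAreaRect((pts*1000).astype(np.float32)); print(r, st[i])
E
```

```text
t 1.4 pos [ 0.5331 -0.2766  0.303 ] toolz [-7.e-04 -4.e-04 -1.e+00] ya -54.19 shift cm [3.29 1.93 0.3 ] |d| 3.8
world turn deg 0.19 az total -0.0033
top z [0.18746236 0.18847956 0.1889399 ]
((573.646728515625, -277.60821533203125), (28.171316146850586, 28.025632858276367), 27.7990665435791) [260 130  38  37 812]
```

View pics/w1.png

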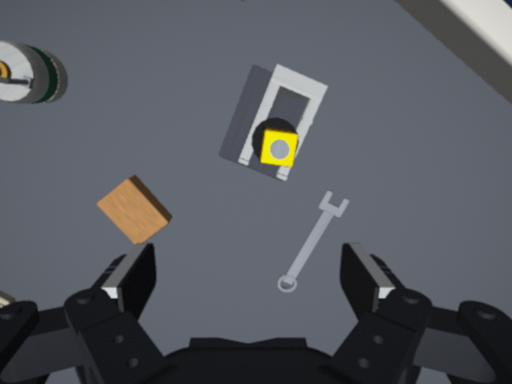

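The wrist picture shows the yellow sleeve at (280,148), the prongs' open ends at (245,160) and (283,176), the post upper right, and the canister at (25,72).

```bash
python3 - <<'E'
from h import *
c=pickle.load(open('w1.pkl','rb')); P=cloud(c); m=np.zeros((384,512),bool); m[55:190,215:335]=1
f=c['frame'].astype(int); white=(f.min(-1)>110)&(f.max(-1)-f.min(-1)<40)&m
w=white&(P[...,2]>.126)&(P[...,2]<.144)
q=P[w]; r=cv2.minAreaRect((q[:,:2]*1000).astype(np.float32)); print('prongs',r,cv2.boxPoints(r).round(1).tolist(),np.nanmedian(q[:,2]))
a=np.radians(r[2])
for yaw in (13,15,17,19,21):
    u=np.radians(yaw);e=np.array([[np.cos(u),np.sin(u)],[-np.sin(u),np.cos(u)]]); k=q[:,:2]@e.T*1000; print(yaw,k.min(0).round(1),k.max(0).round(1))
# dark foot
d=m&(P[...,2]<.014)&(P[...,2]>.006)
nl,lab,st,ce=cv2.connectedComponentsWithStats((d&(f.sum(-1)<190)).astype(np.uint8)); i=1+st[1:,4].argmax(); print(st[i],cv2.minAreaRect((P[lab==i][:,:2]*1000).astype(np.float32)))
# canister etc.
go([.5725,-.2765,.145],-62)
E
```

```text
prongs ((590.009765625, -273.60003662109375), (97.69842529296875, 52.0601921081543), 13.690855026245117) [[536.4000244140625, -259.8999938964844], [548.7000122070312, -310.5], [643.5999755859375, -287.29998779296875], [631.2999877929688, -236.6999969482422]] 0.1359380507889082
13 [ 464.5 -425.7] [ 562.3 -372.7]
15 [ 449.8 -443.8] [ 548.5 -389.9]
17 [ 434.2 -462.5] [ 534.4 -405.4]
19 [ 418.  -480.7] [ 519.8 -420.5]
21 [ 401.2 -498.3] [ 504.4 -435. ]
[276 117   2   1   2] ((594.3331909179688, -278.99005126953125), (1.2428773641586304, 0.0), 129.03244018554688)
t 1.45 pos [ 0.5327 -0.2771  0.3029] toolz [-9.e-04 -3.e-04 -1.e+00] ya -54.24 shift cm [ 3.28  2.28 15.79] |d| 16.3
world turn deg -7.76 az total 0.1354
```

Emit:
{"fn": "servo_tool", "kwargs": {"motion": [[[1.07,0.81,0],[0,0,0],1],[[1.07,0.81,0],[0,0,0],1],[[1.08,0.82,0],[0,0,0],1],[[0,0,1],[0,0,0.045],1],[[0,0,2],[0,0,0.045],1],[[0,0,2],[0,0,0.046],1],[[0,0,2],[0,0,0],1],[[0,0,2],[0,0,0],1],[[0,0,1],[0,0,0],1],[[0,0,0],[0,0,0],1],[[0,0,0],[0,0,0],1]]}}

```text
clock: 2.37
ee_pos: [0.5735, -0.2777, 0.2036]
tcp_rot: [[0.883, 0.469, -0.0], [0.469, -0.883, -0.0], [-0.0, -0.0, -1.0]]
ft_force: [0.1, -0.1, 0.5]
width: 0.0851
grasp_force: 0.0
```

```bash
python3 - <<'E'
from h import *
go([.5735,-.2775,.145],-62.2)
c=cap('wrist'); P=cloud(c)
h=cv2.cvtColor(c['frame'],cv2.COLOR_RGB2HSV).astype(int)
m=(h[...,0]>20)&(h[...,0]<36)&(h[...,1]>120)&(h[...,2]>90)&(P[...,2]>.182)
pts=P[m][:,:2]; print(m.sum(),cv2.minAreaRect((pts*1000).astype(np.float32)))
# canister cloud from first wrist frame
E
```

```text
t 2.3667 pos [ 0.5735 -0.2777  0.2036] toolz [-4.e-04 -1.e-04 -1.e+00] ya -62.0 shift cm [ 0.01 -0.02  5.86] |d| 5.9
world turn deg -0.2 az total 0.0034
1721 ((574.1386108398438, -277.6435546875), (28.535911560058594, 27.87518882751465), 26.77192497253418)
```

Emit:
{"fn": "servo_tool", "kwargs": {"motion": [[[0,0,1.5],[0,0,0],1],[[0,0,1.8],[0,0,0],1],[[0,0,1.6],[0,0,0],1],[[0,0,0.9],[0,0,0],1],[[0,0,0],[0,0,0],0.2],[[0,0,0],[0,0,0],-1],[[0,0,0],[0,0,0],-1],[[0,0,0],[0,0,0],-1],[[0,0,0],[0,0,0],-1],[[0,0,0],[0,0,0],-1],[[0,0,0],[0,0,0],-1]], "grip_force": 60}}

```text
clock: 3.33
ee_pos: [0.5746, -0.2773, 0.1467]
tcp_rot: [[0.882, 0.47, 0.002], [0.47, -0.882, -0.001], [0.001, 0.002, -1.0]]
ft_force: [-0.0, -0.4, 6.5]
width: 0.0273
grasp_force: 59.6
```

```bash
python3 - <<'E'
from h import *
s=get_state(); print(s['width'],s['grasp_force'],s['ft_force'])
u=np.radians(13.7); e=np.array([np.cos(u),np.sin(u),0])
p=np.array(s['ee_pos']); go(p-.1*e+[0,0,.01],-62)
E
```

```text
0.02730039229107355 59.63482618331909 [-0.01072762 -0.4377271   6.51444598]
t 3.3333 pos [ 0.5746 -0.2773  0.1467] toolz [ 0.0019 -0.001  -1.    ] ya -61.94 shift cm [-9.69 -2.48 -1.02] |d| 10.0
world turn deg -0.06 az total 0.001
```

Emit:
{"fn": "servo_tool", "kwargs": {"motion": [[[0,0,-0.6],[0,0,0],-1],[[0,0,-0.6],[0,0,0],-1],[[0,0,-0.4],[0,0,0],-1],[[0,0,0],[0,0,0],-1],[[-0.8,-0.2,0],[0,0,0],-1],[[-1.6,-0.42,0],[0,0,0],-1],[[-1.8,-0.46,0],[0,0,0],-1],[[-1.8,-0.46,0],[0,0,0],-1],[[-1.8,-0.46,0],[0,0,0],-1],[[-1.2,-0.3,0],[0,0,0],-1],[[-0.7,-0.18,0],[0,0,0],-1],[[0,0,0],[0,0,0],-1]]}}

```text
clock: 4.33
ee_pos: [0.4752, -0.3016, 0.1614]
tcp_rot: [[0.883, 0.469, -0.0], [0.469, -0.883, -0.001], [-0.001, 0.0, -1.0]]
ft_force: [-0.6, -0.7, -1.0]
width: 0.0276
grasp_force: 59.2
```

```bash
python3 - <<'E'
from h import *
s=get_state(); print(s['width'],s['grasp_force'],s['ft_force'])
go([.41,-.01,.30],-71.7)
c=cap('wrist'); 
T=cap('top'); P=cloud(T); b=(222,225,258,260)
q=P[b[1]:b[3],b[0]:b[2]].reshape(-1,3); top=q[(q[:,2]>.066)&(q[:,2]<.080)]; print('shoulder',cv2.minEnclosingCircle((top[:,:2]*1000).astype(np.float32)),np.median(top[:,2]))
ba=q[q[:,2]>.095]; print(ba.round(3).tolist())
E
```

```text
0.027591615648317483 59.200395941734314 [-0.63041183 -0.67860211 -0.99209069]
t 4.3333 pos [ 0.4752 -0.3016  0.1614] toolz [-5.e-04 -5.e-04 -1.e+00] ya -62.04 shift cm [  7.9  -28.81 -13.88] |d| 32.9
world turn deg -9.66 az total 0.1685
shoulder ((452.3523864746094, 5.167437553405762), 31.49869728088379) 0.07148370157140416
[[0.456, -0.005, 0.129], [0.456, -0.008, 0.127], [0.456, -0.01, 0.129], [0.456, -0.013, 0.128], [0.457, -0.015, 0.122], [0.457, -0.017, 0.12], [0.457, -0.02, 0.116], [0.458, -0.025, 0.106], [0.453, 0.005, 0.134], [0.454, 0.002, 0.132], [0.454, -0.0, 0.131], [0.453, -0.003, 0.132], [0.454, -0.005, 0.128], [0.454, -0.008, 0.129], [0.454, -0.01, 0.127], [0.453, -0.012, 0.128], [0.454, -0.015, 0.122], [0.454, -0.017, 0.118], [0.454, -0.02, 0.118], [0.454, -0.022, 0.116], [0.456, -0.025, 0.105], [0.452, 0.012, 0.13], [0.452, 0.01, 0.131], [0.451, 0.007, 0.133], [0.451, 0.005, 0.131], [0.451, 0.002, 0.135], [0.451, -0.0, 0.132], [0.451, -0.003, 0.131], [0.451, -0.005, 0.127], [0.452, -0.007, 0.124], [0.45, 0.02, 0.125], [0.449, 0.017, 0.13], [0.45, 0.015, 0.129], [0.449, 0.012, 0.132], [0.449, 0.01, 0.131], [0.449, 0.007, 0.134], [0.449, 0.005, 0.134], [0.449, 0.002, 0.13], [0.448, 0.025, 0.123], [0.448, 0.022, 0.128], [0.447, 0.02, 0.128], [0.447, 0.017, 0.128], [0.447, 0.015, 0.13], [0.447, 0.012, 0.131], [0.447, 0.031, 0.112], [0.446, 0.028, 0.12], [0.446, 0.025, 0.12], [0.445, 0.023, 0.125], [0.445, 0.02, 0.125], [0.445, 0.034, 0.106], [0.445, 0.031, 0.113], [0.444, 0.028, 0.116], [0.444, 0.026, 0.118], [0.443, 0.034, 0.105], [0.442, 0.031, 0.111]]
```

Emit:
{"fn": "servo_tool", "kwargs": {"motion": [[[0,0,-2],[0,0,0],-1],[[0.2,-0.6,-3.5],[0,0,0],-1],[[0.5,-1.8,-3.5],[0,0,0],-1],[[0.8,-2.8,-3],[0,0,0],-1],[[0.8,-3,-1.9],[0,0,0],-1],[[0.8,-3,0],[0,0,0],-1],[[0.8,-3,0],[0,0,0],-1],[[0.8,-3,0],[0,0,0],-1],[[0.8,-3,0],[0,0,0],-1],[[0.8,-3,0],[0,0,0],-1],[[0.8,-3,0],[0,0,0],-1],[[0.6,-2.1,0],[0,0,0],-1]]}}

```text
clock: 5.43
ee_pos: [0.4114, -0.0112, 0.3006]
tcp_rot: [[0.881, 0.474, 0.001], [0.474, -0.881, 0.0], [0.001, 0.0, -1.0]]
ft_force: [0.1, 0.3, -1.5]
width: 0.0276
grasp_force: 59.5
```

Emit:
{"fn": "servo_tool", "kwargs": {"motion": [[[0,0,0],[0,0,0.04],-1],[[0,0,0],[0,0,0.06],-1],[[0,0,0],[0,0,0.06],-1],[[0,0,0],[0,0,0.06],-1],[[0,0,0],[0,0,0.024],-1],[[0,0,0],[0,0,0],-1],[[0,0,0],[0,0,0],-1],[[0,0,0],[0,0,0],-1]]}}

```text
clock: 6.1
ee_pos: [0.4117, -0.0146, 0.3002]
tcp_rot: [[0.969, 0.245, 0.0], [0.245, -0.969, 0.0], [0.0, -0.0, -1.0]]
ft_force: [0.6, -1.2, -1.1]
width: 0.0273
grasp_force: 59.5
```

```bash
python3 - <<'E'
from h import *
go([.413,-.005,.30],-76)
c=cap('wrist'); save(c,'w2.png'); pickle.dump(c,open('w2.pkl','wb'));P=cloud(c)
S=cap('side');pickle.dump(S,open('s2.pkl','wb'))
m=(np.abs(P[...,0]-.452)<.045)&(np.abs(P[...,1]-.005)<.045)&(P[...,2]>.09)&(P[...,2]<.14)
q=P[m]; print(len(q)); l=cv2.fitLine((q[:,:2]*1000).astype(np.float32),cv2.DIST_HUBER,0,.01,.01).ravel(); print('bail line',l,np.degrees(np.arctan2(l[1],l[0])))
t=q[q[:,2]>.125]; print('top',t.mean(0),q[:,:2].min(0),q[:,:2].max(0))
for dx in (-10,0,10,20,30):pass
E
```

```text
t 6.1 pos [ 0.4117 -0.0146  0.3002] toolz [ 1.e-04  1.e-04 -1.e+00] ya -75.8 shift cm [ 0.36 -0.9   0.02] |d| 1.0
world turn deg -0.2 az total 0.0034
365
bail line [ 2.2732362e-01 -9.7381926e-01  4.5389105e+02  4.1715512e+00] -76.86044
top [0.45379629 0.00387396 0.13011286] [ 0.4442049  -0.02610852] [0.46276837 0.03499459]
```

View pics/w2.png

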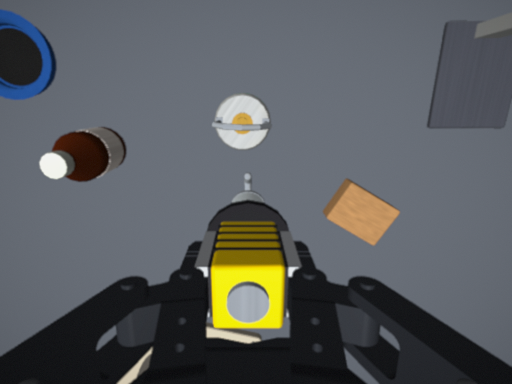

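The wrist picture shows the hook point at (248,177) aimed at the bail, which runs level across (213,124)–(270,126), with the valve at (242,122).

```bash
python3 - <<'E'
from h import *
c=pickle.load(open('w2.pkl','rb'));P=cloud(c); R=np.array([[.969,.245,0],[.245,-.969,0],[0,0,-1]]);p=np.array([.4117,-.0146,.3002])
for v in range(172,196,3):
    row=(P[v,238:260]-p)@R.T*1000; k=row[(row[:,2]>60)&(row[:,2]<130)]; print(v,k.round(0)[:12:2].tolist())
# hook tip ray at z of hook_point
for z in (.2035,):
    q=plane(c,[(248,177),(248,174)],z); print(((q-p)@R.T*1000).round(1))
S=pickle.load(open('s2.pkl','rb')); save(S,'s2.png',(230,110,330,260),4)
E
```

```text
172 []
175 [[14.0, -4.0, 98.0], [14.0, -3.0, 97.0], [14.0, -1.0, 96.0], [14.0, 0.0, 97.0]]
178 [[11.0, -4.0, 100.0], [11.0, -3.0, 97.0], [11.0, -1.0, 97.0], [11.0, 0.0, 98.0]]
181 [[5.0, -5.0, 112.0], [7.0, -3.0, 104.0], [7.0, -1.0, 103.0], [6.0, 0.0, 108.0]]
184 [[2.0, -5.0, 112.0], [2.0, -3.0, 112.0], [3.0, -1.0, 111.0], [2.0, 0.0, 112.0]]
187 [[-1.0, -5.0, 114.0], [-0.0, -3.0, 111.0], [-0.0, -1.0, 111.0], [-0.0, 0.0, 112.0]]
190 [[11.0, -4.0, 64.0], [12.0, -3.0, 62.0], [11.0, -1.0, 64.0], [11.0, 0.0, 64.0]]
193 [[10.0, -8.0, 61.0], [10.0, -7.0, 60.0], [10.0, 2.0, 60.0], [10.0, 4.0, 61.0], [9.0, 5.0, 63.0]]
[[12.2 -1.2 96.7]
 [14.7 -1.2 96.7]]
```

View pics/s2.png

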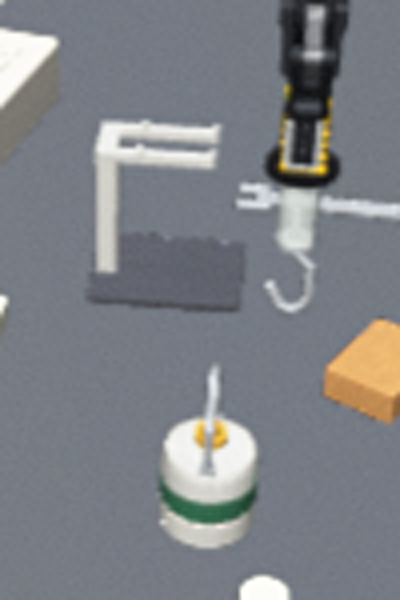

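The side crop shows the hook at (290,285) above and behind the bail (212,370), mouth facing it, fork empty.

Emit:
{"fn": "servo_tool", "kwargs": {"motion": [[[0,-0.35,1.5],[0,0,0.005],-1],[[0,-0.35,2],[0,0,0.005],-1],[[0,0,2],[0,0,0.005],-1],[[0,0,1.6],[0,0,0],-1],[[0,0,1.05],[0,0,0],-1],[[0,0,0],[0,0,0],-1],[[0,0,0],[0,0,0],-1],[[0,0,0],[0,0,0],-1],[[0.5,0,0],[0,0,0],-1],[[0.5,0,0],[0,0,0],-1],[[0,0,0],[0,0,0],-1],[[0,0,0],[0,0,0],-1]]}}

```text
clock: 7.2
ee_pos: [0.42, -0.0056, 0.2189]
tcp_rot: [[0.973, 0.229, 0.0], [0.229, -0.973, 0.0], [0.0, -0.0, -1.0]]
ft_force: [-1.2, 0.3, -1.9]
width: 0.0275
grasp_force: 59.5
```

```bash
python3 - <<'E'
from h import *
go([.453,.0045,.2185],-76.9)
S=cap('side'); c=cap('wrist')
a=cv2.resize(S['frame'][150:260,230:330],None,fx=4,fy=4,interpolation=cv2.INTER_CUBIC)
b=cv2.resize(c['frame'][90:200,190:290],None,fx=4,fy=4,interpolation=cv2.INTER_CUBIC)
cv2.imwrite('pics/s3.png',np.hstack([a,b])[:,:,::-1])
P=cloud(c)
m=(np.abs(P[...,0]-.452)<.045)&(np.abs(P[...,1]-.005)<.045)&(P[...,2]>.1)&(P[...,2]<.14)
m[170:]=0
v,u=np.nonzero(m);print(v.min(),v.max(),u.min(),u.max()); q=P[m]; l=cv2.fitLine((q[:,:2]*1000).astype(np.float32),cv2.DIST_HUBER,0,.01,.01).ravel(); print(l,np.degrees(np.arctan2(l[1],l[0])),q[:,2].max(),np.median(q[q[:,2]>.125],0))
E
```

```text
t 7.2 pos [ 0.42   -0.0056  0.2189] toolz [ 2.e-04  3.e-04 -1.e+00] ya -76.76 shift cm [ 3.45 -0.23  0.04] |d| 3.5
world turn deg -0.14 az total 0.0025
141 154 209 285
[ 2.2037455e-01 -9.7541535e-01  4.5398056e+02  4.6111484e+00] -77.26896 0.13549984562409184 [0.45361612 0.00460377 0.13001857]
```

View pics/s3.png

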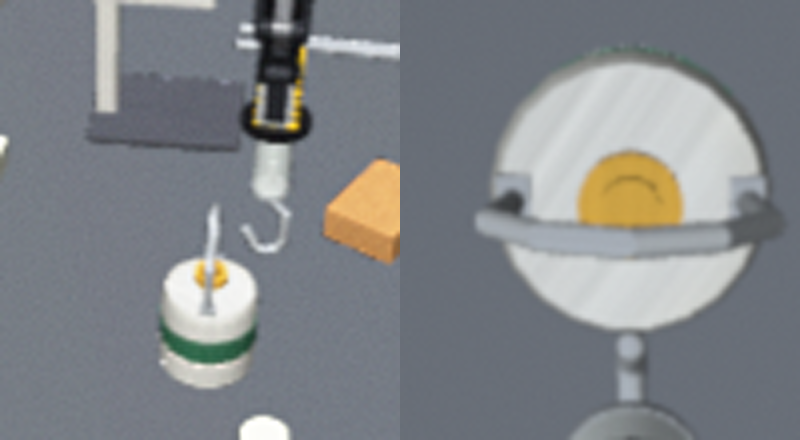

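Hook point (630,345 in the right half) is centred on the bail and valve, and in the side half it is level to pass just under the arch top.

Emit:
{"fn": "servo_tool", "kwargs": {"motion": [[[0.4,0,0],[0,0,0],-1],[[0.5,0,0],[0,0,0],-1],[[0.5,0,0],[0,0,0],-1],[[0.5,0,0],[0,0,0],-1],[[0.5,0,0],[0,0,0],-1],[[0.5,0,0],[0,0,0],-1],[[0.4,0,0],[0,0,0],-1],[[0.2,0,0],[0,0,0],-1],[[0,0,0],[0,0,0],-1],[[0,0,0],[0,0,0],-1],[[0,0,0],[0,0,0],-1]]}}

```text
clock: 8.22
ee_pos: [0.4535, 0.0021, 0.2187]
tcp_rot: [[0.974, 0.229, -0.0], [0.229, -0.974, -0.0], [-0.0, 0.0, -1.0]]
ft_force: [0.1, -0.2, -1.9]
width: 0.0274
grasp_force: 59.5
```

```bash
python3 - <<'E'
from h import *
go([.4537,.0046,.2185],-77)
s=get_state();print(s['ft_force'],s['moment'])
S=cap('side'); c=cap('wrist'); pickle.dump((S,c),open('in.pkl','wb'))
a=cv2.resize(S['frame'][150:260,230:330],None,fx=4,fy=4,interpolation=cv2.INTER_CUBIC)
b=cv2.resize(c['frame'][90:200,190:290],None,fx=4,fy=4,interpolation=cv2.INTER_CUBIC)
cv2.imwrite('pics/s4.png',np.hstack([a,b])[:,:,::-1])
E
```

```text
t 8.2167 pos [0.4535 0.0021 0.2187] toolz [-1.e-04 -1.e-04 -1.e+00] ya -76.78 shift cm [ 0.08 -0.23  0.02] |d| 0.2
world turn deg -0.22 az total 0.0038
[ 0.1044806  -0.18625288 -1.89080471] [ 0.02667903 -0.06262143 -0.01462424]
```

View pics/s4.png

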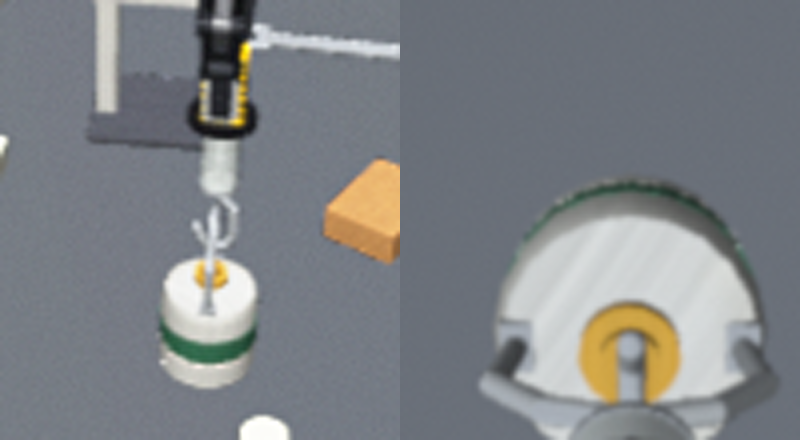

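Hook is through the bail: in the wrist half its point (630,345) is past the wire, over the valve; the side half shows the wire inside the hook bend.

Emit:
{"fn": "servo_tool", "kwargs": {"motion": [[[0,0,-0.3],[0,0,0],-1],[[0,0,-0.5],[0,0,0],-1],[[0,0,-0.5],[0,0,0],-1],[[0,0,-0.4],[0,0,0],-1],[[0,0,-0.3],[0,0,0],-1],[[0,0,-0.3],[0,0,0],-1],[[0,0,-0.3],[0,0,0],-1],[[0,0,-0.3],[0,0,0],-1],[[0,0,-0.3],[0,0,0],-1],[[0,0,-0.2],[0,0,0],-1],[[0,0,0],[0,0,0],-1],[[0,0,0],[0,0,0],-1]]}}

```text
clock: 9.32
ee_pos: [0.4536, 0.0022, 0.2526]
tcp_rot: [[0.973, 0.229, -0.0], [0.229, -0.973, -0.0], [-0.0, 0.0, -1.0]]
ft_force: [2.0, -0.2, -3.4]
width: 0.0275
grasp_force: 59.3
```

```bash
cat > m.py <<'E'
from h import *
s=get_state();S=cap('side');T=cap('top');c=cap('wrist'); pickle.dump((S,T,c),open('last.pkl','wb'))
print('F',np.round(s['ft_force'],2),'pos',np.round(s['ee_pos'],4))
h=cv2.cvtColor(S['frame'],cv2.COLOR_RGB2HSV).astype(int)
g=(h[...,0]>40)&(h[...,0]<95)&(h[...,1]>90)&(h[...,2]>30); v,u=np.nonzero(g); P=cloud(S); print('green px',u.mean(),v.mean(),len(u),'z',np.nanmedian(P[g],0).round(4))
p=plane(T,[(0,0)],0); Q=cloud(T); e=np.array(s['ee_pos'])
m=(np.abs(Q[...,0]-e[0])<.06)&(np.abs(Q[...,1]-e[1])<.06)&(Q[...,2]>.06)&(Q[...,2]<.11);print('top-cam shoulder z',np.median(Q[m][:,2]).round(4),m.sum())
Q=cloud(c);f=c['frame'].astype(int);m=(np.hypot(Q[...,0]-e[0],Q[...,1]-e[1])<.034)&(Q[...,2]>.06)&(Q[...,2]<.14)&(f.min(-1)>150);q=Q[m];print('wrist shoulder z',np.percentile(q[:,2],[10,30,50,70]).round(4),len(q))
E
python3 m.py
```

```text
F [ 2.03 -0.24 -3.38] pos [0.4536 0.0022 0.2526]
green px 283.9873417721519 233.9746835443038 79 z [0.4436 0.0327 0.0365]
top-cam shoulder z nan 0
wrist shoulder z [0.0684 0.0708 0.0727 0.0738] 1876
  return _methods._mean(a, axis=axis, dtype=dtype,
  ret = ret.dtype.type(ret / rcount)
```

Emit:
{"fn": "servo_tool", "kwargs": {"motion": [[[0,0,-0.2],[0,0,0],-1],[[0,0,-0.2],[0,0,0],-1],[[0,0,-0.2],[0,0,0],-1],[[0,0,-0.2],[0,0,0],-1],[[0,0,-0.2],[0,0,0],-1],[[0,0,0],[0,0,0],-1],[[0,0,0],[0,0,0],-1],[[0,0,0],[0,0,0],-1]]}}

```text
clock: 10.13
ee_pos: [0.4536, 0.0022, 0.2626]
tcp_rot: [[0.973, 0.229, -0.0], [0.229, -0.973, -0.0], [-0.0, -0.0, -1.0]]
ft_force: [-0.1, 0.4, -6.5]
width: 0.0276
grasp_force: 59.3
```

```bash
python3 -W ignore m.py
```

```text
F [-0.1   0.4  -6.47] pos [0.4536 0.0022 0.2626]
green px 281.8181818181818 236.66233766233765 77 z [0.4428 0.0323 0.0362]
top-cam shoulder z nan 0
wrist shoulder z [0.0684 0.0707 0.0727 0.0739] 1846
```

Emit:
{"fn": "servo_tool", "kwargs": {"motion": [[[0,0,-0.2],[0,0,0],-1],[[0,0,-0.2],[0,0,0],-1],[[0,0,-0.2],[0,0,0],-1],[[0,0,-0.2],[0,0,0],-1],[[0,0,-0.1],[0,0,0],-1],[[0,0,0],[0,0,0],-1],[[0,0,0],[0,0,0],-1],[[0,0,0],[0,0,0],-1],[[0,0,0],[0,0,0],-1]]}}

```text
clock: 11.03
ee_pos: [0.4536, 0.0022, 0.2716]
tcp_rot: [[0.973, 0.229, -0.0], [0.229, -0.973, -0.0], [-0.0, -0.0, -1.0]]
ft_force: [1.0, 0.3, -8.8]
width: 0.0272
grasp_force: 59.4
```

```bash
python3 -W ignore m.py
```

```text
F [ 0.96  0.29 -8.77] pos [0.4536 0.0022 0.2716]
green px 284.14285714285717 233.85714285714286 77 z [0.4422 0.033  0.0356]
top-cam shoulder z nan 0
wrist shoulder z [0.0684 0.0705 0.0726 0.0738] 1779
```

Emit:
{"fn": "servo_tool", "kwargs": {"motion": [[[0,0,-0.2],[0,0,0],-1],[[0,0,-0.2],[0,0,0],-1],[[0,0,-0.2],[0,0,0],-1],[[0,0,-0.2],[0,0,0],-1],[[0,0,0],[0,0,0],-1],[[0,0,0],[0,0,0],-1],[[0,0,0],[0,0,0],-1],[[0,0,0],[0,0,0],-1]]}}

```text
clock: 11.85
ee_pos: [0.4536, 0.0022, 0.2796]
tcp_rot: [[0.973, 0.229, -0.0], [0.229, -0.973, -0.0], [-0.0, 0.0, -1.0]]
ft_force: [0.2, 1.2, -9.8]
width: 0.0272
grasp_force: 59.6
```

```bash
python3 -W ignore m.py
```

```text
F [ 0.16  1.23 -9.78] pos [0.4536 0.0022 0.2796]
green px 281.49333333333334 236.70666666666668 75 z [0.443  0.0325 0.036 ]
top-cam shoulder z nan 0
wrist shoulder z [0.0682 0.0705 0.0727 0.0739] 1723
```

Emit:
{"fn": "servo_tool", "kwargs": {"motion": [[[0,0,-0.2],[0,0,0],-1],[[0,0,-0.2],[0,0,0],-1],[[0,0,-0.2],[0,0,0],-1],[[0,0,-0.1],[0,0,0],-1],[[0,0,0],[0,0,0],-1],[[0,0,0],[0,0,0],-1],[[0,0,0],[0,0,0],-1],[[0,0,0],[0,0,0],-1]]}}

```text
clock: 12.67
ee_pos: [0.4536, 0.0022, 0.2866]
tcp_rot: [[0.973, 0.229, -0.0], [0.229, -0.973, -0.0], [-0.0, 0.0, -1.0]]
ft_force: [-0.3, 0.4, -10.4]
width: 0.0275
grasp_force: 59.6
```

```bash
python3 -W ignore m.py
```

```text
F [ -0.32   0.41 -10.41] pos [0.4536 0.0022 0.2866]
green px 281.5194805194805 235.57142857142858 77 z [0.4449 0.0317 0.0392]
top-cam shoulder z nan 0
wrist shoulder z [0.0726 0.0749 0.0769 0.0782] 1695
```

Emit:
{"fn": "servo_tool", "kwargs": {"motion": [[[0,0,-0.1],[0,0,0],-1],[[0,0,-0.1],[0,0,0],-1],[[0,0,0],[0,0,0],-1],[[0,0,0],[0,0,0],-1],[[0,0,0],[0,0,0],-1],[[0,0,0],[0,0,0],-1],[[0,0,0],[0,0,0],-1],[[0,0,0],[0,0,0],-1],[[0,0,0],[0,0,0],-1],[[0,0,0],[0,0,0],-1],[[0,0,0],[0,0,0],-1],[[0,0,0],[0,0,0],-1]]}}

```text
clock: 13.82
ee_pos: [0.4536, 0.0022, 0.2887]
tcp_rot: [[0.973, 0.229, 0.0], [0.229, -0.973, -0.0], [0.0, 0.0, -1.0]]
ft_force: [-0.2, -0.3, -9.5]
width: 0.0273
grasp_force: 59.6
```

Emit:
{"fn": "servo_tool", "kwargs": {"motion": [[[0,0,0],[0,0,0],-1],[[0,0,0],[0,0,0],-1],[[0,0,0],[0,0,0],-1],[[0,0,0],[0,0,0],-1],[[0,0,0],[0,0,0],-1],[[0,0,0],[0,0,0],-1],[[0,0,0],[0,0,0],-1],[[0,0,0],[0,0,0],-1],[[0,0,0],[0,0,0],-1],[[0,0,0],[0,0,0],-1],[[0,0,0],[0,0,0],-1],[[0,0,0],[0,0,0],-1]]}}

```text
clock: 14.82
ee_pos: [0.4536, 0.0022, 0.2887]
tcp_rot: [[0.973, 0.229, 0.0], [0.229, -0.973, -0.0], [0.0, 0.0, -1.0]]
ft_force: [-0.6, -0.6, -10.2]
width: 0.0268
grasp_force: 59.6
```

```bash
python3 -W ignore m.py; python3 - <<'E'
from h import *
go([.455,.3055,.3326],-77)
S,T,c=pickle.load(open('last.pkl','rb'))
Q=cloud(c);m=(np.abs(Q[...,0]-.452)<.045)&(np.abs(Q[...,1]-.005)<.045)&(Q[...,2]>.1)&(Q[...,2]<.15)
h=cv2.cvtColor(c['frame'],cv2.COLOR_RGB2HSV).astype(int)
# canister circle: green band / shoulder edge
e=get_state()['ee_pos'];w=(c['frame'].min(-1)>120)&(np.hypot(Q[...,0]-e[0],Q[...,1]-e[1])<.04)&(Q[...,2]<.084)&(Q[...,2]>.07); print(cv2.minEnclosingCircle((Q[w][:,:2]*1000).astype(np.float32)))
b=(h[...,0]>105)&(h[...,0]<120)&(h[...,1]>150)&(h[...,2]>60); q=Q[b]; print('blue in wrist',b.sum(), np.nanmedian(q,0))
E
```

```text
F [ -0.57  -0.57 -10.21] pos [0.4536 0.0022 0.2887]
green px 281.0405405405405 234.78378378378378 74 z [0.4463 0.032  0.0426]
top-cam shoulder z nan 0
wrist shoulder z [0.0747 0.077  0.079  0.0802] 1673
t 14.9667 pos [0.4536 0.0022 0.2887] toolz [ 0.e+00 -1.e-04 -1.e+00] ya -76.78 shift cm [  7.07 -29.49  -4.39] |d| 30.6
world turn deg -0.22 az total 0.0039
((454.0361022949219, 4.020677089691162), 32.31586456298828)
blue in wrist 1897 [0.45728008 0.28721556 0.01966191]
```

Emit:
{"fn": "servo_tool", "kwargs": {"motion": [[[0,0,-0.1],[0,0,0],-1],[[0,0,-0.2],[0,0,0],-1],[[0,0,-0.3],[0,0,0],-1],[[0,0,-0.4],[0,0,0],-1],[[0,0,-0.4],[0,0,0],-1],[[0,0,-0.4],[0,0,0],-1],[[0,0,-0.4],[0,0,0],-1],[[0,0,-0.4],[0,0,0],-1],[[0,0,-0.4],[0,0,0],-1],[[0,0,-0.3],[0,0,0],-1],[[0,0,-0.2],[0,0,0],-1],[[0,0,-0.1],[0,0,0],-1]]}}

```text
clock: 15.97
ee_pos: [0.4537, 0.0022, 0.3251]
tcp_rot: [[0.973, 0.229, 0.0], [0.229, -0.973, -0.0], [0.0, 0.0, -1.0]]
ft_force: [-0.1, 0.3, -9.1]
width: 0.0275
grasp_force: 59.6
```

Emit:
{"fn": "servo_tool", "kwargs": {"motion": [[[0.03,-0.12,0],[0,0,0],-1],[[0.06,-0.24,0],[0,0,0],-1],[[0.09,-0.36,0],[0,0,0],-1],[[0.12,-0.48,0],[0,0,0],-1],[[0.14,-0.6,0],[0,0,0],-1],[[0.17,-0.72,0],[0,0,0],-1],[[0.19,-0.8,0],[0,0,0],-1],[[0.19,-0.8,0],[0,0,0],-1],[[0.19,-0.8,0],[0,0,0],-1],[[0.19,-0.8,0],[0,0,0],-1],[[0.19,-0.8,0],[0,0,0],-1],[[0.19,-0.8,0],[0,0,0],-1]]}}

```text
clock: 16.97
ee_pos: [0.4539, 0.0784, 0.3247]
tcp_rot: [[0.973, 0.229, 0.0], [0.229, -0.973, -0.0], [0.0, 0.0, -1.0]]
ft_force: [0.6, -0.2, -9.8]
width: 0.0275
grasp_force: 59.6
```

Emit:
{"fn": "servo_tool", "kwargs": {"motion": [[[0.19,-0.8,0],[0,0,0],-1],[[0.19,-0.8,0],[0,0,0],-1],[[0.19,-0.8,0],[0,0,0],-1],[[0.19,-0.8,0],[0,0,0],-1],[[0.19,-0.8,0],[0,0,0],-1],[[0.19,-0.8,0],[0,0,0],-1],[[0.19,-0.8,0],[0,0,0],-1],[[0.19,-0.8,0],[0,0,0],-1],[[0.19,-0.8,0],[0,0,0],-1],[[0.19,-0.8,0],[0,0,0],-1],[[0.19,-0.8,0],[0,0,0],-1],[[0.19,-0.8,0],[0,0,0],-1]]}}

```text
clock: 17.97
ee_pos: [0.4542, 0.1769, 0.3247]
tcp_rot: [[0.973, 0.229, 0.0], [0.229, -0.973, -0.0], [0.0, 0.0, -1.0]]
ft_force: [0.1, 0.7, -9.8]
width: 0.0273
grasp_force: 59.6
```

Emit:
{"fn": "servo_tool", "kwargs": {"motion": [[[0.19,-0.8,0],[0,0,0],-1],[[0.19,-0.8,0],[0,0,0],-1],[[0.19,-0.8,0],[0,0,0],-1],[[0.19,-0.8,0],[0,0,0],-1],[[0.19,-0.8,0],[0,0,0],-1],[[0.19,-0.8,0],[0,0,0],-1],[[0.19,-0.8,0],[0,0,0],-1],[[0.19,-0.8,0],[0,0,0],-1],[[0.19,-0.8,0],[0,0,0],-1],[[0.19,-0.8,0],[0,0,0],-1],[[0.19,-0.8,0],[0,0,0],-1],[[0.19,-0.8,0],[0,0,0],-1]]}}

```text
clock: 18.97
ee_pos: [0.4544, 0.2756, 0.3246]
tcp_rot: [[0.974, 0.229, -0.0], [0.229, -0.974, -0.0], [-0.0, 0.0, -1.0]]
ft_force: [0.6, 0.1, -8.9]
width: 0.0272
grasp_force: 59.6
```

Emit:
{"fn": "servo_tool", "kwargs": {"motion": [[[0.17,-0.72,0],[0,0,0],-1],[[0.14,-0.6,0],[0,0,0],-1],[[0.12,-0.48,0],[0,0,0],-1],[[0.09,-0.36,0],[0,0,0],-1],[[0.06,-0.24,0],[0,0,0],-1],[[0.03,-0.12,0],[0,0,0],-1],[[0,0,0],[0,0,0],-1],[[0,0,0],[0,0,0],-1],[[0,0,0],[0,0,0],-1],[[0,0,0],[0,0,0],-1],[[0,0,0],[0,0,0],-1],[[0,0,0],[0,0,0],-1]]}}

```text
clock: 19.97
ee_pos: [0.4546, 0.3006, 0.3247]
tcp_rot: [[0.974, 0.228, 0.0], [0.228, -0.974, -0.0], [0.0, 0.0, -1.0]]
ft_force: [-0.7, 0.3, -10.2]
width: 0.0274
grasp_force: 59.7
```

```bash
cat > r.py <<'E'
from h import *
s=get_state();e=np.array(s['ee_pos']);print(s['ft_force'])
c=cap('wrist');T=cap('top');S=cap('side');pickle.dump((c,T,S),open('ring.pkl','wb'))
for n,k in(('w',c),('t',T),('s',S)):
    Q=cloud(k);h=cv2.cvtColor(k['frame'],cv2.COLOR_RGB2HSV).astype(int)
    d=np.hypot(Q[...,0]-.455,Q[...,1]-.3055)
    b=(h[...,0]>105)&(h[...,0]<120)&(h[...,1]>150)&(h[...,2]>50)&(d<.07)&(Q[...,2]>.017)&(Q[...,2]<.03); q=Q[b]
    if len(q)>20:
        A=np.c_[2*q[:,:2],np.ones(len(q))];x=np.linalg.lstsq(A,(q[:,:2]**2).sum(1),rcond=None)[0]; print(n,'ring lip fit',x[:2],'r',np.sqrt(x[2]+x[0]**2+x[1]**2),len(q),q[:,2].mean())
    w=(k['frame'].min(-1)>110)&(np.hypot(Q[...,0]-e[0],Q[...,1]-e[1])<.045)&(Q[...,2]<.14)&(Q[...,2]>.085)
    if w.sum()>50:
        q=Q[w];print(n,'can zpct',np.percentile(q[:,2],[10,50,90]).round(4))
        t=q[np.abs(q[:,2]-np.percentile(q[:,2],50 if n=='w' else 20))<.006];print(n,'can',cv2.minEnclosingCircle((t[:,:2]*1000).astype(np.float32)))
go([.455,.3055-.0018,e[2]],-77)
E
python3 r.py; python3 - <<'E'
from h import *
c,T,S=pickle.load(open('ring.pkl','rb'))
a=cv2.resize(S['frame'][180:350,180:330],None,fx=2.6,fy=2.6,interpolation=cv2.INTER_CUBIC)
b=cv2.resize(c['frame'][60:230,180:330],None,fx=2.6,fy=2.6,interpolation=cv2.INTER_CUBIC)
cv2.imwrite('pics/r1.png',np.hstack([a,b])[:,:,::-1])
E
```

```text
[ -0.65509683   0.26635632 -10.18946588]
w ring lip fit [0.45544822 0.30359503] r 0.045495404834046356 964 0.02031100726987038
w can zpct [0.1089 0.1142 0.1168]
w can ((455.1407470703125, 302.1540832519531), 31.581153869628906)
t ring lip fit [0.45540277 0.30532209] r 0.04531069665280226 238 0.02012430131145299
t can zpct [0.1087 0.1136 0.1172]
t can ((454.6206970214844, 303.83233642578125), 31.655200958251953)
s ring lip fit [0.45593849 0.30357305] r 0.044789899812361374 375 0.02045754970368655
s can zpct [0.0932 0.1116 0.1171]
s can ((454.44403076171875, 303.0008850097656), 32.45794677734375)
t 20.1167 pos [0.4546 0.3007 0.3247] toolz [ 1.e-04 -0.e+00 -1.e+00] ya -76.78 shift cm [ 0.11 -0.28 -0.  ] |d| 0.3
world turn deg -0.22 az total 0.0038
```

View pics/r1.png

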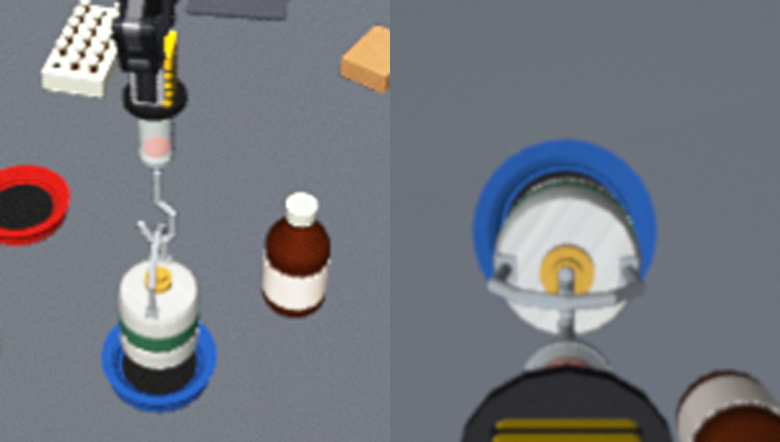

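The picture shows the canister hanging upright over the blue ring (side half 158,320; wrist half ring centred 565,230), red disc sunk well down the tube.

Emit:
{"fn": "servo_tool", "kwargs": {"motion": [[[0.05,-0.05,0.1],[0,0,0],-1],[[0.05,-0.05,0.2],[0,0,0],-1],[[0,0,0.3],[0,0,0],-1],[[0,0,0.3],[0,0,0],-1],[[0,0,0.3],[0,0,0],-1],[[0,0,0.3],[0,0,0],-1],[[0,0,0.2],[0,0,0],-1],[[0,0,0.1],[0,0,0],-1],[[0,0,0],[0,0,0],-1],[[0,0,0],[0,0,0],-1],[[0,0,0],[0,0,0],-1],[[0,0,0],[0,0,0],-1]]}}

```text
clock: 21.12
ee_pos: [0.4554, 0.302, 0.3069]
tcp_rot: [[0.973, 0.229, 0.0], [0.229, -0.973, 0.0], [0.0, -0.0, -1.0]]
ft_force: [0.0, 0.4, -9.5]
width: 0.0274
grasp_force: 59.7
```

```bash
python3 r.py
```

```text
[ 0.00994954  0.37179139 -9.51185435]
w ring lip fit [0.45518374 0.30371129] r 0.045577707251674315 1068 0.020166047779655093
w can zpct [0.092  0.0969 0.0994]
w can ((456.2388610839844, 303.78436279296875), 31.478906631469727)
t ring lip fit [0.45533256 0.30534797] r 0.045497208749896455 249 0.020265018234784157
t can zpct [0.0914 0.0958 0.0997]
t can ((454.9617004394531, 304.6574401855469), 31.795766830444336)
s ring lip fit [0.4558421  0.30357802] r 0.0448560428412056 374 0.02049765996884267
s can zpct [0.0889 0.0957 0.1054]
s can ((455.9746398925781, 303.0965881347656), 32.32296371459961)
t 21.2667 pos [0.4553 0.302  0.3068] toolz [ 2.e-04 -0.e+00 -1.e+00] ya -76.78 shift cm [ 0.01 -0.18 -0.01] |d| 0.2
world turn deg -0.22 az total 0.0039
```

Emit:
{"fn": "servo_tool", "kwargs": {"motion": [[[0,0,0.1],[0,0,0],-1],[[0,0,0.15],[0,0,0],-1],[[0,0,0.15],[0,0,0],-1],[[0,0,0.15],[0,0,0],-1],[[0,0,0.15],[0,0,0],-1],[[0,0,0.15],[0,0,0],-1],[[0,0,0.15],[0,0,0],-1],[[0,0,0.15],[0,0,0],-1],[[0,0,0.15],[0,0,0],-1],[[0,0,0.15],[0,0,0],-1],[[0,0,0.2],[0,0,0],-1],[[0,0,0.25],[0,0,0],-1]]}}

```text
clock: 22.27
ee_pos: [0.4554, 0.302, 0.2876]
tcp_rot: [[0.973, 0.229, 0.0], [0.229, -0.973, 0.0], [0.0, 0.0, -1.0]]
ft_force: [0.9, -0.1, -8.3]
width: 0.0272
grasp_force: 59.7
```

Emit:
{"fn": "servo_tool", "kwargs": {"motion": [[[0,0,0.3],[0,0,0],-1],[[0,0,0.3],[0,0,0],-1],[[0,0,0.3],[0,0,0],-1],[[0,0,0.3],[0,0,0],-1],[[0,0,0],[0,0,0],-1],[[0,0,0],[0,0,0],-1],[[0,0,0],[0,0,0],-1],[[0,0,0],[0,0,0],-1]]}}

```text
clock: 22.93
ee_pos: [0.4554, 0.302, 0.2759]
tcp_rot: [[0.973, 0.229, 0.0], [0.229, -0.973, 0.0], [0.0, 0.0, -1.0]]
ft_force: [0.4, -0.5, -6.3]
width: 0.0276
grasp_force: 60.1
```

```bash
sed -i 's/>.085)/>.068)/' r.py; python3 r.py
```

```text
[ 0.38732826 -0.45361569 -6.28819414]
w ring lip fit [0.45447324 0.30345041] r 0.046061480476666763 1394 0.02020560283758671
w can zpct [0.0758 0.081  0.1336]
w can ((456.26605224609375, 303.4625244140625), 31.447345733642578)
t ring lip fit [0.455451   0.30543774] r 0.0454056164109064 253 0.02031589728391371
t can zpct [0.0752 0.0797 0.0858]
t can ((454.8347473144531, 303.8740234375), 31.46589469909668)
s ring lip fit [0.45591316 0.30363994] r 0.04475241830928983 375 0.02049648713707589
s can zpct [0.0723 0.0802 0.1161]
s can ((456.2729187011719, 303.19512939453125), 32.27591323852539)
t 23.0833 pos [0.4554 0.302  0.2758] toolz [ 3.e-04  0.e+00 -1.e+00] ya -76.78 shift cm [ 0.   -0.18 -0.01] |d| 0.2
world turn deg -0.22 az total 0.0039
```

Emit:
{"fn": "servo_tool", "kwargs": {"motion": [[[0,0,0.3],[0,0,0],-1],[[0,0,0.5],[0,0,0],-1],[[0,0,0.5],[0,0,0],-1],[[0,0,0.5],[0,0,0],-1],[[0,0,0.5],[0,0,0],-1],[[0,0,0.5],[0,0,0],-1],[[0,0,0.5],[0,0,0],-1],[[0,0,0.5],[0,0,0],-1],[[0,0,0.5],[0,0,0],-1],[[0,0,0.4],[0,0,0],-1],[[0,0,0.2],[0,0,0],-1],[[0,0,0],[0,0,0],-1]]}}

```text
clock: 24.08
ee_pos: [0.4551, 0.3018, 0.2262]
tcp_rot: [[0.973, 0.229, -0.001], [0.229, -0.973, -0.0], [-0.001, 0.0, -1.0]]
ft_force: [0.6, 0.6, -2.2]
width: 0.0274
grasp_force: 60.7
```

```bash
python3 r.py;  python3 - <<'E'
from h import *
c,T,S=pickle.load(open('ring.pkl','rb'))
a=cv2.resize(S['frame'][220:350,190:290],None,fx=4,fy=4,interpolation=cv2.INTER_CUBIC)
b=cv2.resize(c['frame'][90:220,190:290],None,fx=4,fy=4,interpolation=cv2.INTER_CUBIC)
cv2.imwrite('pics/r2.png',np.hstack([a,b])[:,:,::-1])
E
```

```text
[ 0.63579803  0.63704131 -2.15403319]
w ring lip fit [0.45486051 0.30345992] r 0.045822133698582304 1663 0.02019232765420244
w can zpct [0.0757 0.081  0.1295]
w can ((457.0419616699219, 303.1310119628906), 31.15665626525879)
t ring lip fit [0.45517449 0.30514819] r 0.04540556014913127 256 0.020473644896113634
t can zpct [0.0749 0.0794 0.0852]
t can ((455.9055480957031, 302.9561767578125), 31.541818618774414)
s ring lip fit [0.4558141  0.30358541] r 0.04491896953065958 370 0.020556718983371722
s can zpct [0.0723 0.0801 0.1227]
s can ((455.8065185546875, 302.0166015625), 33.24443054199219)
t 24.2333 pos [0.4554 0.3021 0.2269] toolz [ 3.e-04  1.e-04 -1.e+00] ya -76.77 shift cm [-0.   -0.17  0.07] |d| 0.2
world turn deg -0.23 az total 0.004
```

View pics/r2.png

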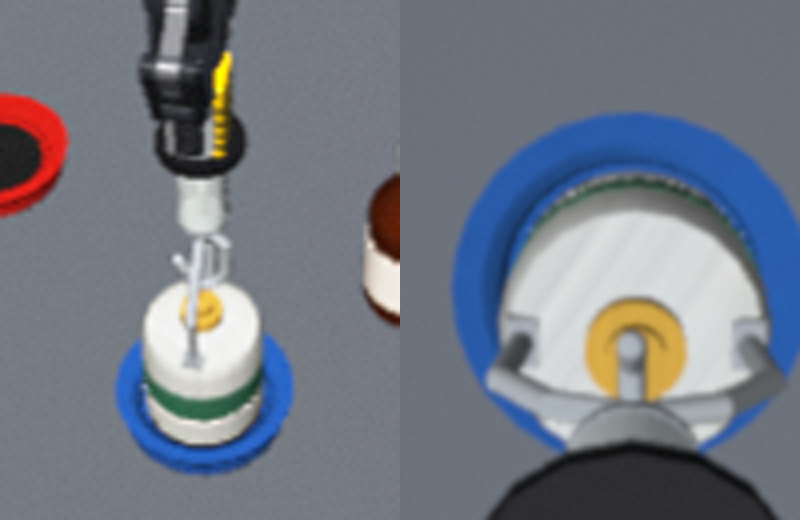

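Canister sits flat in the blue ring, wire free inside the hook bend, hook point over the valve. Backing out.

Emit:
{"fn": "servo_tool", "kwargs": {"motion": [[[-0.2,0,0],[0,0,0],-1],[[-0.4,0,0],[0,0,0],-1],[[-0.5,0,0],[0,0,0],-1],[[-0.5,0,0],[0,0,0],-1],[[-0.5,0,0],[0,0,0],-1],[[-0.5,0,0],[0,0,0],-1],[[-0.5,0,0],[0,0,0],-1],[[-0.5,0,0],[0,0,0],-1],[[-0.4,0,0],[0,0,0],-1],[[-0.2,0,0],[0,0,0],-1],[[0,0,0],[0,0,0],-1],[[0,0,0],[0,0,0],-1]]}}

```text
clock: 25.23
ee_pos: [0.4145, 0.2923, 0.2268]
tcp_rot: [[0.974, 0.229, 0.0], [0.229, -0.974, -0.0], [0.0, 0.0, -1.0]]
ft_force: [0.1, 0.2, -0.9]
width: 0.0272
grasp_force: 60.7
```

```bash
python3 r.py; python3 - <<'E'
from h import *
c,T,S=pickle.load(open('ring.pkl','rb')); Q=cloud(c)
m=(np.hypot(Q[...,0]-.455,Q[...,1]-.304)<.045)&(Q[...,2]>.105)&(Q[...,2]<.145);q=Q[m];l=cv2.fitLine((q[:,:2]*1000).astype(np.float32),cv2.DIST_HUBER,0,.01,.01).ravel();print(l,q[:,2].max())
# in tool frame: bail nearest distance ahead
s=get_state();R=np.array(s['tcp_rot']);print(((q-s['ee_pos'])@R*1000)[:,0].min())
u=np.radians(13.7); e=np.array([np.cos(u),np.sin(u),0]); print('pre-fork'); go(np.array([.5746,-.2773,.31])-.1*e,-62)
E
```

```text
[ 0.14422079  0.17695083 -0.93772278]
w ring lip fit [0.45476704 0.30339133] r 0.04578072473722965 2399 0.020339645374140836
w can zpct [0.0758 0.0803 0.1335]
w can ((445.7264709472656, 300.31927490234375), 28.773418426513672)
t ring lip fit [0.45513803 0.30514351] r 0.045382816872144946 208 0.02048296372418554
t can zpct [0.0754 0.0793 0.0848]
t can ((441.2574157714844, 290.0646667480469), 21.3756046295166)
s ring lip fit [0.45571291 0.30350449] r 0.044954528422307856 363 0.020553661262780094
s can zpct [0.0729 0.0803 0.1279]
s can ((446.63372802734375, 300.6632385253906), 29.410810470581055)
t 25.3833 pos [0.4146 0.2923 0.2266] toolz [-1.e-04  1.e-04 -1.e+00] ya -76.79 shift cm [ 4.19 -0.19 -0.01] |d| 4.2
world turn deg -0.21 az total 0.0037
[ 2.1734513e-01 -9.7609484e-01  4.5635083e+02  3.0297989e+02] 0.14380929602170292
-2.7894912240818894
pre-fork
t 25.3833 pos [0.4146 0.2923 0.2266] toolz [-1.e-04  1.e-04 -1.e+00] ya -76.79 shift cm [-7.45 59.19 -8.34] |d| 60.2
world turn deg 14.79 az total -0.2581
```

Emit:
{"fn": "servo_tool", "kwargs": {"motion": [[[0,0,-1],[0,0,0],-1],[[0,0,-2],[0,0,0],-1],[[0,0,-2],[0,0,0],-1],[[0,0,-2],[0,0,0],-1],[[0,0,-1.4],[0,0,0],-1],[[-0.1,1,0],[0,0,0],-1],[[-0.3,2,0],[0,0,0],-1],[[-0.35,3,0],[0,0,0],-1],[[-0.4,3.2,0],[0,0,0],-1],[[-0.4,3.2,0],[0,0,0],-1],[[-0.4,3.2,0],[0,0,0],-1],[[-0.4,3.2,0],[0,0,0],-1]]}}

```text
clock: 26.38
ee_pos: [0.4345, 0.1026, 0.3117]
tcp_rot: [[0.973, 0.229, 0.001], [0.229, -0.973, 0.0], [0.001, 0.0, -1.0]]
ft_force: [0.8, -0.0, -2.0]
width: 0.0272
grasp_force: 60.7
```

Emit:
{"fn": "servo_tool", "kwargs": {"motion": [[[-0.4,3.2,0],[0,0,0],-1],[[-0.4,3.2,0],[0,0,0],-1],[[-0.4,3.2,0],[0,0,0],-1],[[-0.4,3.2,0],[0,0,0],-1],[[-0.4,3.2,0],[0,0,0],-1],[[-0.4,3.2,0],[0,0,0],-1],[[-0.4,3.2,0],[0,0,0],-1],[[-0.4,3.2,0],[0,0,0],-1],[[-0.4,3.2,0],[0,0,0],-1],[[-0.4,3.2,0],[0,0,0],-1],[[-0.4,3.2,0],[0,0,0],-1],[[-0.2,1.5,0],[0,0,0],-1]]}}

```text
clock: 27.38
ee_pos: [0.4731, -0.2683, 0.3109]
tcp_rot: [[0.974, 0.225, -0.0], [0.225, -0.974, -0.001], [-0.001, 0.001, -1.0]]
ft_force: [-0.8, -0.8, -1.6]
width: 0.0276
grasp_force: 60.8
```

Emit:
{"fn": "servo_tool", "kwargs": {"motion": [[[0,0,0],[0,0,-0.04],-1],[[0,0,0],[0,0,-0.06],-1],[[0,0,0],[0,0,-0.06],-1],[[0,0,0],[0,0,-0.06],-1],[[0,0,0],[0,0,-0.038],-1],[[0,0,0],[0,0,0],-1],[[0,0,0],[0,0,0],-1]]}}

```text
clock: 27.97
ee_pos: [0.4739, -0.2636, 0.3112]
tcp_rot: [[0.883, 0.469, 0.0], [0.469, -0.883, 0.0], [0.0, 0.0, -1.0]]
ft_force: [0.0, 0.8, -1.2]
width: 0.027
grasp_force: 60.8
```

```bash
python3 - <<'E'
from h import *
u=np.radians(13.7); e=np.array([np.cos(u),np.sin(u),0]); go(np.array([.5746,-.2773,.1617])-.1*e,-62)
E
```

```text
t 27.9667 pos [ 0.4739 -0.2636  0.3112] toolz [ 4.e-04  1.e-04 -1.e+00] ya -62.05 shift cm [-1.45  3.47 14.95] |d| 15.4
world turn deg 0.05 az total -0.0008
```

Emit:
{"fn": "servo_tool", "kwargs": {"motion": [[[-0.5,1.2,0],[0,0,0],-1],[[-0.5,1.2,0],[0,0,0],-1],[[-0.45,1.07,0],[0,0,0],-1],[[0,0,1.5],[0,0,0],-1],[[0,0,2.5],[0,0,0],-1],[[0,0,2.8],[0,0,0],-1],[[0,0,2.8],[0,0,0],-1],[[0,0,2.8],[0,0,0],-1],[[0,0,1.7],[0,0,0],-1],[[0,0,0.85],[0,0,0],-1],[[0,0,0],[0,0,0],-1],[[0,0,0],[0,0,0],-1]]}}

```text
clock: 28.97
ee_pos: [0.4774, -0.3021, 0.1618]
tcp_rot: [[0.883, 0.469, 0.0], [0.469, -0.883, -0.0], [0.0, 0.0, -1.0]]
ft_force: [0.5, 0.6, -1.2]
width: 0.0275
grasp_force: 60.7
```

```bash
python3 - <<'E'
from h import *
go(np.array([.5746,-.2773,.1617]),-62)
E
```

```text
t 28.9667 pos [ 0.4774 -0.3021  0.1618] toolz [ 3.e-04 -2.e-04 -1.e+00] ya -62.04 shift cm [9.75 2.36 0.01] |d| 10.0
world turn deg 0.04 az total -0.0008
```

Emit:
{"fn": "servo_tool", "kwargs": {"motion": [[[0.6,0.15,0],[0,0,0],-1],[[1.2,0.29,0],[0,0,0],-1],[[1.5,0.36,0],[0,0,0],-1],[[1.5,0.36,0],[0,0,0],-1],[[1.5,0.36,0],[0,0,0],-1],[[1.5,0.36,0],[0,0,0],-1],[[1.2,0.29,0],[0,0,0],-1],[[0.75,0.19,0],[0,0,0],-1],[[0,0,0],[0,0,0],-1],[[0,0,0],[0,0,0],-1],[[0,0,0],[0,0,0],-1]]}}

```text
clock: 29.88
ee_pos: [0.5741, -0.2768, 0.1614]
tcp_rot: [[0.883, 0.469, -0.0], [0.469, -0.883, -0.0], [-0.0, 0.0, -1.0]]
ft_force: [-0.2, 0.5, -0.9]
width: 0.0274
grasp_force: 60.7
```

Emit:
{"fn": "servo_tool", "kwargs": {"motion": [[[0,0,0.4],[0,0,0],-1],[[0,0,0.4],[0,0,0],-1],[[0,0,0.3],[0,0,0],-1],[[0,0,0.2],[0,0,0],-1],[[0,0,0.1],[0,0,0],-1],[[0,0,0.1],[0,0,0],-1],[[0,0,0],[0,0,0],-1],[[0,0,0],[0,0,0],-1],[[0,0,0],[0,0,0],-1]]}}

```text
clock: 30.63
ee_pos: [0.5744, -0.2765, 0.1467]
tcp_rot: [[0.883, 0.469, 0.0], [0.469, -0.883, -0.0], [0.0, 0.0, -1.0]]
ft_force: [-3.2, 0.2, 4.7]
width: 0.0274
grasp_force: 61.3
```

```bash
python3 - <<'E'
from h import *
go(np.array([.5746,-.2773,.1467]),-62); s=get_state(); print(s['ft_force'])
S=cap('side'); c=cap('wrist')
a=cv2.resize(S['frame'][110:200,235:335],None,fx=4,fy=4,interpolation=cv2.INTER_CUBIC)
b=cv2.resize(c['frame'][60:330,106:406],None,fx=4/3,fy=4/3,interpolation=cv2.INTER_CUBIC)
cv2.imwrite('pics/f1.png',np.hstack([a,b])[:,:,::-1])
E
```

```text
t 30.6333 pos [ 0.5744 -0.2765  0.1467] toolz [ 3.e-04 -4.e-04 -1.e+00] ya -62.0 shift cm [-0.02  0.08 -0.  ] |d| 0.1
world turn deg -0.0 az total 0.0
[-3.18668233  0.16653906  4.66702364]
```

View pics/f1.png

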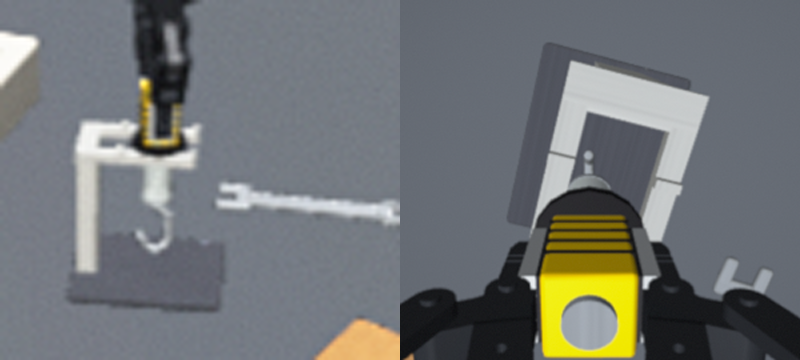

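Scale's collar rests on both prongs between the lips, contact 5 N. Release, back up, check.

Emit:
{"fn": "servo_tool", "kwargs": {"motion": [[[0,0,0],[0,0,0],-0.2],[[0,0,0],[0,0,0],0.2],[[0,0,0],[0,0,0],0.6],[[0,0,0],[0,0,0],1],[[0,0,0],[0,0,0],1],[[0,0,0],[0,0,0],1],[[0,0,0],[0,0,0],1],[[0,0,-0.8],[0,0,0],1],[[0,0,-1.5],[0,0,0],1],[[0,0,-2],[0,0,0],1],[[0,0,-2],[0,0,0],1],[[0,0,-2],[0,0,0],1]]}}

```text
clock: 31.73
ee_pos: [0.5744, -0.2763, 0.2309]
tcp_rot: [[0.883, 0.47, 0.0], [0.47, -0.883, -0.0], [0.0, 0.0, -1.0]]
ft_force: [-0.2, 0.2, -0.1]
width: 0.0851
grasp_force: 0.0
```

Emit:
{"fn": "servo_tool", "kwargs": {"motion": [[[0,0,-2.5],[0,0,0],1],[[0,0,-2.5],[0,0,0],1],[[0,0,-1.5],[0,0,0],1],[[0,0,0],[0,0,0],1],[[0,0,0],[0,0,0],1],[[0,0,0],[0,0,0],1],[[0,0,0],[0,0,0],1]]}}

```text
clock: 32.32
ee_pos: [0.5739, -0.2762, 0.2931]
tcp_rot: [[0.883, 0.47, -0.002], [0.47, -0.883, 0.001], [-0.001, -0.001, -1.0]]
ft_force: [-0.4, -0.5, -0.7]
width: 0.0856
grasp_force: 0.0
```

```bash
python3 - <<'E'
from h import *
c=cap('wrist'); S=cap('side'); P=cloud(c); s=get_state(); print(s['ft_force'],s['width'])
h=cv2.cvtColor(c['frame'],cv2.COLOR_RGB2HSV).astype(int)
m=(h[...,0]>20)&(h[...,0]<36)&(h[...,1]>120)&(h[...,2]>90)&(P[...,2]>.182)
print(m.sum(),cv2.minAreaRect((P[m][:,:2]*1000).astype(np.float32)),np.median(P[m][:,2]))
Q=cloud(S);w=(S['frame'].min(-1)>110)&(np.hypot(Q[...,0]-.455,Q[...,1]-.3045)<.045)&(Q[...,2]>.05)&(Q[...,2]<.095); print('can shoulder',np.percentile(Q[w][:,2],[50,90]))
save(S,'end.png')
E
```

```text
[-0.74358987 -0.0546514  -0.24162428] 0.08556902652702489
788 ((573.5421752929688, -275.1876220703125), (27.16780662536621, 27.777606964111328), 28.248659133911133) 0.18764256626083356
can shoulder [0.07715871 0.08274969]
```

View pics/end.png

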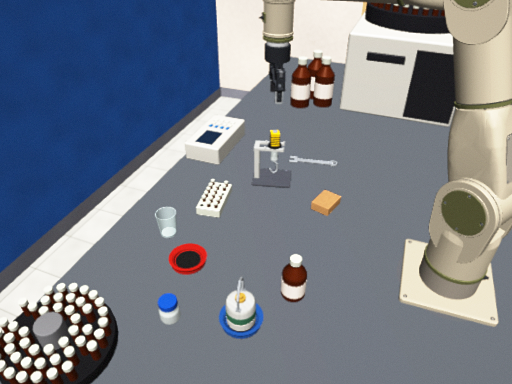

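The final view shows the scale upright in its fork (275,140), the canister in the blue ring (240,315) and everything else in place.

```bash
python3 -c "from workcell import close_job; print(close_job())"
```

```text
the job is handed in; nothing more can be done
None
```

The canister weighed about 830 g, so I set it flat in the blue ring holder, hung the scale back in its fork rest, let go, and handed the job in at about 32 s.

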